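# Pull the jar with the loose lid for rework

### The job

One of the three white jars with steel screw lids is not closed: its lid sits visibly higher than the others, with bare neck showing under it. Where that jar stands, check the lid by twisting it about an eighth of a turn either way without shoving or tipping the jar, then move the jar to the low metal tray and set it down upright inside, not dropped. Leave the two closed jars where they stand.

Things in the scene. Friction and masses are not known exactly. Their poses are not given: they have to be found in the camera images.
- loose_jar: White ceramic jar with the loose lid: body 60 mm across up to 56 mm high, tapering to a 37 mm wide neck that begins 67 mm up; the steel lid spans heights 85 to 109 mm, so 18 mm of bare neck shows under it (2 mm on the closed jars). 109 mm overall with lid, about 0.35 kg in all. Loose on the worktop. Origin: centre of the underside, z up.
- loose_lid_top (a point): Centre of the top face of the loose steel lid, 109 mm above the jar's underside, on the jar's axis. The lid is a ribbed cylinder 50 mm across and 24 mm high.
- loose_lid (a joint): Turn of the loose lid on its jar, rad; 0 at the start, positive counter-clockwise seen from above, free over +-2.5 with little friction (about 0.01 N m, well below what turns the jar on the worktop). The lid does not rise or sink as it turns, and the thread still holds it on the jar, so the jar can be lifted by the lid or by its body.
- tight_jar_1: The same white ceramic jar as the loose one, but with its steel lid screwed fully home: lid from 69 to 93 mm, 93 mm overall, 0.35 kg; the lid does not turn. Loose on the worktop. Origin: centre of the underside, z up. To be left alone.
- tight_jar_2: The same white ceramic jar as the loose one, but with its steel lid screwed fully home: lid from 69 to 93 mm, 93 mm overall, 0.35 kg; the lid does not turn. Loose on the worktop. Origin: centre of the underside, z up. To be left alone.
- tray: Fixed square tray of bare metal, 180 x 180 mm outside, walls 4 mm thick, rim 18 mm above the worktop, inner floor 4 mm above the worktop. Empty. Origin: centre of the underside; x and y along its sides.
Not all that is in view belongs to the job. What is shaped like the loose_jar but green or purple is not meant.

How it is judged:
By the outcome, as a careful person would: the job done as asked, in the order asked, and still so for the second after the job is handed in, with the robot touching nothing.
It also fails if it takes over 38 s, if anything falls off the work surface, if the arm or the gripper's body presses on something with over 40 N, if the wrist force passes 120 N, or if a joint passes its speed limit or range.

### The arm

A 6-joint arm with a two-finger parallel gripper is mounted at the origin on a cart in front of the work surface, level with it; the furniture and walls round the work are solid. World frame = base frame: x ahead of the robot, y to its left, z up, the work surface at z = 0. Lengths are in m, angles in rad, forces in N, time in s.
With the tool pointing down it reaches from about 0.35 to 0.975 m from the base axis. Payload 4.9 kg.
Tool frame: the origin (TCP) lies midway between the tips of the shut fingers; the grasp point (between the pads) lies 19 mm behind it; z points along the fingers, y is the line along which they close (so a half turn about z gives the same grasp; the last joint's range is limited). The gripper opens to 85 mm and grips with 20 to 120 N. Pads are 22 mm wide; open, the fingers measure 114 mm over their backs; the gripper's body (76 mm by 85 mm) begins 54 mm behind the grasp point. The pads swing forward as they close: fully open they stand 13 mm farther back than shut.
Start: joints at [-1.348, 0.053, 1.613, -0, 1.476, -0.119], TCP at [0.209, -0.589, 0.231] pointing down, gripper open.
Joint ranges: [-3.01, 3.01], [-1.01, 2.22], [0.06, 2.58], [-1.02, 4.17], [0.09, 2.62], [-3.14, 3.14]. Speed limits (rad/s): [2.57, 2.57, 3.14, 3.14, 3.14, 3.14].

### API

Orientations are given as a unit quaternion [w, x, y, z].
In Python, from plant import * gives the robot as it stands.
- The arm moves only by the tool jog_arm, never from a script. Its argument "targets" is a list of rows, each a list of 3 entries, a list of its own where there are three numbers: the shift along the tool's x, y, z in units of 25 mm (1.0 is 25 mm), then the turn, a rotation vector about the tool's x, y, z in units of 8 degrees (1.0 is 8 degrees), then the opening in per cent of the stroke, from 0 (shut) to 100 (fully open). A call has 1 to 8 rows; each row is the pose to reach, as a shift and turn from the pose commanded when the call began, along the tool's axes at that moment; what a row does not reach only later rows make up. A row lasts 1/8 s, in which the tool goes at most 62.5 mm and 10.7 degrees, less where a joint would pass 70% of its speed; a pose out of reach is approached as far as the arm can. A call with a gripper value outside its range is refused whole. The fingers move at their own pace and stop on an object; the grip force is fixed at half the most. Time passes only in rows, so rows that repeat a pose let the fingers close. It gives the time, the measured TCP pose, the force, the opening and the grip force at its end, in the units of the state.
- state(): the state, without advancing time (a new reading comes with each control period).
- grab_frame(name): name is "scene" or "side" or "wrist"; returns (picture, depth): 480x640x3 uint8, red, green, blue; 480x640 float32, m along the optical axis (not along the pixel's ray), 0 where there is no reading.
- camera_params(name): a dict with "fovy" (degrees; the focal length in pixels is half the picture's height over the tangent of half this angle, whatever the lens; pixels are square), "cx", "cy" (the principal point, pixels), "dist" ([k1, k2, p1, p2, k3] as OpenCV has them; the pictures are not rectified), "rvec" (rotation vector, rad) and "tvec" (3), from world to camera coordinates, as OpenCV has them; the wrist camera has in their place "hand_eye" (4x4, takes a point from camera to tool coordinates, whose origin is the TCP and whose axes are the flange's). Camera axes: x right, y down, z forward; pixel columns grow to the right and rows downward; lengths in m; the calibration is good to about 2 mm. A picture is of the moment at which its call begins: read the wrist's pose just before it. camera_params takes no time and is no camera call.
- job_done(): hands the job in; it is judged then, once.
The state is a dict: "time": time; "joint_pos": joint angles; "joint_vel": joint speeds; "joint_efforts": joint torques, N m; "tool_pos": TCP position; "tool_rot": TCP orientation; "contact_force": force on the tool from outside, world axes, zero at the start; "ft_torque": the same for the moment, N m; "gripper_width": opening from 0.0 (shut) to 1.0 (fully open); "grasp_force": force on a finger pad.
Only numpy, scipy, OpenCV 4.12 (cv2) and the standard library are available. Lean on these libraries where they do the work, as an engineer would, in place of code of your own. Each camera call takes 0.05 s, during which the arm holds its last target. There are 200 camera calls.

## Working session

There is one attempt and no reset: what is moved stays moved. The work goes in short steps, Python scripts to look and compute and a tool call to move; the robot and the scene stay as the last step left them, time stands still between calls to the robot, and variables do not carry over. Pictures are saved under pics/ and viewed, at most 10 in all, crops included, and the job is handed in when it is done.

Besides the shell and the picture viewer there is one more tool, called after "Call:" by a JSON object that holds its "method" and its "body". jog_arm: Moves the arm, as the interface text tells. Its arguments: {"type":"object","properties":{"targets":{"type":"array"}},"required":["targets"]}

```bash
ls; mkdir -p pics
cat > h.py <<'E'
from plant import *
import numpy as np, cv2
from scipy.spatial.transform import Rotation as R
def K(c):
    f=240/np.tan(np.radians(c["fovy"])/2); return np.array([[f,0,c["cx"]],[0,f,c["cy"]],[0,0,1.]])
def cam2w(name,c,s=None):
    if "hand_eye" in c:
        q=s["tool_rot"]; T=np.eye(4); T[:3,:3]=R.from_quat([q[1],q[2],q[3],q[0]]).as_matrix(); T[:3,3]=s["tool_pos"]
        return T@np.array(c["hand_eye"])
    T=np.eye(4); T[:3,:3]=R.from_rotvec(np.ravel(c["rvec"])).as_matrix(); T[:3,3]=np.ravel(c["tvec"]); return np.linalg.inv(T)
def look(name,save=None):
    s=state(); im,d=grab_frame(name); c=camera_params(name); T=cam2w(name,c,s)
    if save: cv2.imwrite("pics/"+save,im[:,:,::-1])
    v,u=np.mgrid[0:480,0:640]; p=np.stack([u.ravel(),v.ravel()],1).astype(float)
    n=cv2.undistortPoints(p[:,None],K(c),np.array(c["dist"],float))[:,0].reshape(480,640,2)
    X=np.dstack([n*d[...,None],d]); W=X@T[:3,:3].T+T[:3,3]; W[d==0]=np.nan
    return im,d,W
def project(name,P,s=None):
    c=camera_params(name); T=np.linalg.inv(cam2w(name,c,s)); 
    return cv2.projectPoints(np.atleast_2d(np.array(P,float)),T[:3,:3],T[:3,3],K(c),np.array(c["dist"],float))[0][:,0]
E
python3 - <<'E'
from h import *
im,d,W=look("scene","s0.png"); np.save("s0.npy",W); print(d.min(),d.max())
im,d,W=look("side","d0.png"); np.save("d0.npy",W)
s=state(); print(s)
E
```

```text
pics
0.0 3.99999
{'time': 0.1, 'joint_pos': array([-1.34802691e+00,  5.33407041e-02,  1.61414631e+00,  2.91251133e-05,
        1.47596583e+00, -1.19002656e-01]), 'joint_vel': array([-1.17710777e-03, -9.37405222e-05, -3.08038087e-03, -1.79173772e-03,
       -8.60373737e-04,  5.32613654e-05]), 'joint_efforts': array([ 7.79358579e-04, -3.94903886e+01, -3.71362281e+01, -4.08842948e-05,
        3.93731039e-03,  2.49315440e-05]), 'tool_pos': array([ 0.20935764, -0.58830994,  0.23016123]), 'tool_rot': array([-9.29591396e-04,  9.85434289e-01,  1.70054099e-01, -3.37582960e-05]), 'contact_force': array([-0.69519964,  0.21374406,  0.02637581]), 'ft_torque': array([ 0.01643144,  0.04382739, -0.01472639]), 'grasp_force': 0.0, 'gripper_width': 1.0050161081640414}
```

View pics/s0.png

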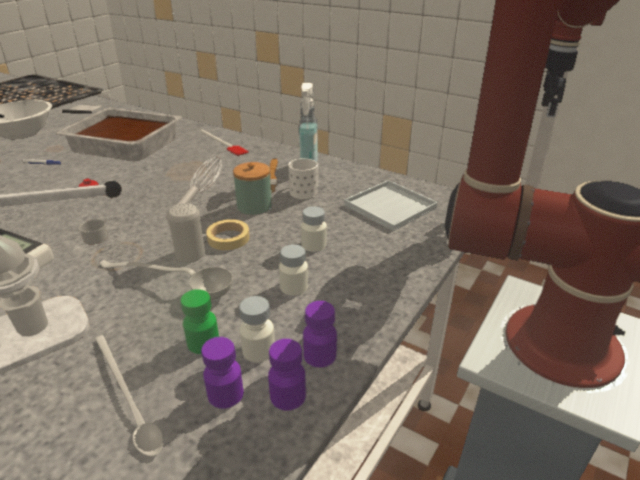

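View pics/d0.png

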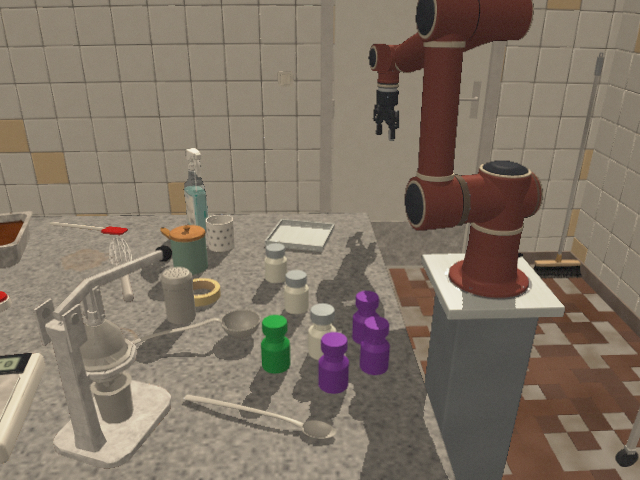

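Scene: white jars at (256,328), (293,270), (313,229), with the tray at (390,205). The first stands among green and purple jars. Now I'll measure the lid heights.

Run:
```python
from h import *
from scipy.optimize import least_squares
for f,seeds in (("s0",dict(A=(255,312),B=(293,257),C=(313,216),green=(197,302),p1=(220,350),p2=(286,352),p3=(320,312),tray=(390,205))),("d0",dict(A=(322,316),B=(296,281),C=(275,252),green=(275,328),p1=(334,345),p2=(375,330),p3=(367,303),tray=(300,236)))):
    W=np.load(f+".npy")
    for k,(u,v) in seeds.items():
        c=W[v,u]
        P=W.reshape(-1,3); P=P[np.isfinite(P).all(1)]
        r=np.hypot(*(P[:,:2]-c[:2]).T)
        Q=P[(r<.045)&(P[:,2]>.02)]
        if k=="tray": print(f,k,c); continue
        zt=np.percentile(Q[:,2],98) if len(Q) else np.nan
        T=Q[Q[:,2]>zt-.004]; m=T[:,:2].mean(0)
        # circle fit radius 25 mm to lid side
        S=Q[(Q[:,2]<zt-.005)&(Q[:,2]>zt-.02)]
        o=least_squares(lambda p:np.hypot(*(S[:,:2]-p).T)-.025,m,loss="soft_l1",f_scale=.002).x
        print(f,k,"hit",c.round(3),"top",zt.round(4),"topmean",m.round(4),"fit",o.round(4),len(T),len(S))
```

```text
s0 A hit [0.459 0.332 0.107] top 0.1105 topmean [0.4692 0.3229] fit [0.4707 0.321 ] 454 201
s0 B hit [0.51  0.152 0.094] top 0.0953 topmean [0.5233 0.1379] fit [0.5254 0.1353] 275 157
s0 C hit [ 0.566 -0.003  0.094] top 0.0955 topmean [ 0.5769 -0.0189] fit [ 0.5795 -0.0218] 190 121
s0 green hit [0.559 0.367 0.107] top 0.11 topmean [0.5674 0.3641] fit [0.569  0.3628] 449 203
s0 p1 hit [0.447 0.431 0.109] top 0.1112 topmean [0.4525 0.4313] fit [0.454  0.4292] 603 250
s0 p2 hit [0.36  0.379 0.109] top 0.1103 topmean [0.3641 0.3769] fit [0.3652 0.3749] 600 231
s0 p3 hit [0.366 0.275 0.11 ] top 0.1109 topmean [0.37   0.2723] fit [0.3714 0.2704] 474 216
s0 tray [ 0.50790637 -0.29343786  0.00504088]
d0 A hit [0.47  0.346 0.109] top 0.1118 topmean [0.4683 0.3258] fit [0.4678 0.3225] 248 149
d0 B hit [0.522 0.16  0.089] top 0.0957 topmean [0.5224 0.1406] fit [0.5213 0.1366] 165 118
d0 C hit [0.575 0.01  0.094] top 0.0955 topmean [ 0.5752 -0.0134] fit [ 0.5756 -0.0197] 111 103
d0 green hit [0.564 0.388 0.11 ] top 0.1115 topmean [0.5659 0.3675] fit [0.5663 0.364 ] 261 168
d0 p1 hit [0.453 0.453 0.112] top 0.1114 topmean [0.4512 0.4341] fit [0.4511 0.4305] 327 169
d0 p2 hit [0.369 0.4   0.108] top 0.1117 topmean [0.3632 0.3804] fit [0.3629 0.3765] 271 163
d0 p3 hit [0.372 0.299 0.109] top 0.1121 topmean [0.3682 0.2772] fit [0.3673 0.2722] 194 138
d0 tray [ 0.50638081 -0.28916546  0.00546068]
```

Run:
```python
from h import *
im=cv2.imread("pics/d0.png")[235:375,235:405]; im2=cv2.imread("pics/s0.png")[195:375,190:350]
a=cv2.resize(im,(400,330),interpolation=3); b=cv2.resize(im2,(400,450),interpolation=3)
o=np.zeros((450,800,3),np.uint8); o[:330,:400]=a; o[:,400:]=b; cv2.imwrite("pics/c0.png",o)
```

```text
(no output)
```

View pics/c0.png

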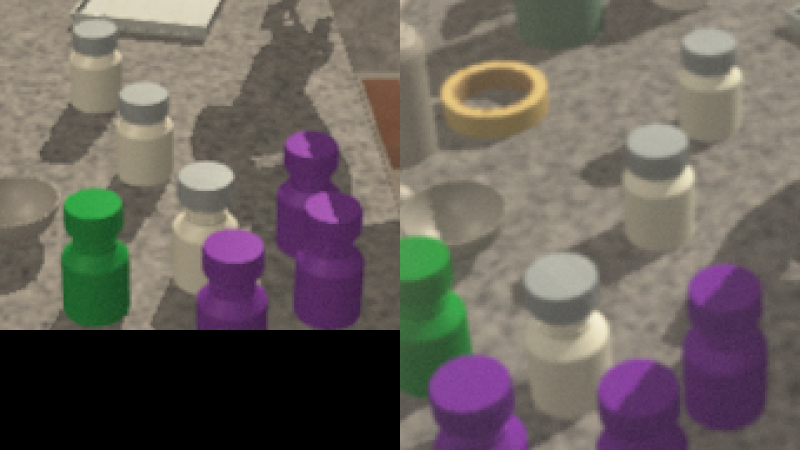

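Jar A at about (0.469, 0.322) is the loose one: its top is at 0.110, against 0.095 for B and C. I'll fit the tray and plan the approach. The finger line goes at about 61°, between the neighbours.

```bash
cat >> h.py <<'E'
def rows(targets,s=None,nd=1):
    """targets: (x,y,z,yaw_y_deg) world -> tool shifts /25mm and turn about tool z /8deg from present pose (levels tilt)"""
    s=s or state(); q=s["tool_rot"]; R0=R.from_quat([q[1],q[2],q[3],q[0]])
    for x,y,z,a in targets:
        a=np.radians(a); Y=np.array([np.cos(a),np.sin(a),0]); Z=np.array([0,0,-1.]); 
        Rt=R.from_matrix(np.stack([np.cross(Y,Z),Y,Z],1))
        sh=R0.inv().apply(np.array([x,y,z])-s["tool_pos"])/.025
        tr=np.degrees((R0.inv()*Rt).as_rotvec())/8
        print(sh.round(nd).tolist(),tr.round(nd).tolist())
def yaw(s):
    q=s["tool_rot"]; Y=R.from_quat([q[1],q[2],q[3],q[0]]).as_matrix()[:,1]; return np.degrees(np.arctan2(Y[1],Y[0]))
E
python3 - <<'E'
from h import *
for f in ("s0","d0"):
    P=np.load(f+".npy").reshape(-1,3); P=P[np.isfinite(P).all(1)]
    m=(abs(P[:,0]-.507)<.15)&(abs(P[:,1]+.29)<.13)&(P[:,2]>.011)&(P[:,2]<.022)
    print(f,m.sum(),cv2.minAreaRect(P[m][:,:2].astype(np.float32)),np.percentile(P[m],[1,99],axis=0).round(3).tolist())
s=state(); print(yaw(s))
w=[]
for t in np.arange(1,25)/24:
    th=np.radians(-70.4+t*(34.5+70.4)); r=.624+t*(.569-.624); w.append((r*np.cos(th),r*np.sin(th),.23+.03*min(1,3*t),yaw(s)+t*131.4))
rows(w[:8])
E
```

```text
s0 649 ((0.5078856945037842, -0.29125291109085083), (0.1873062700033188, 0.1859724372625351), 75.10232543945312) [[0.401, -0.398, 0.011], [0.613, -0.185, 0.022]]
d0 399 ((0.5034988522529602, -0.2913690507411957), (0.19547651708126068, 0.18239234387874603), 74.18463897705078) [[0.398, -0.397, 0.011], [0.61, -0.179, 0.022]]
-70.41804920456856
[1.9, -0.2, -0.1] [-0.0, -0.0, -0.7]
[3.8, -0.5, -0.3] [-0.0, -0.0, -1.4]
[5.6, -0.9, -0.4] [-0.0, -0.0, -2.1]
[7.4, -1.5, -0.6] [-0.0, -0.0, -2.7]
[9.1, -2.2, -0.7] [-0.0, -0.0, -3.4]
[10.8, -3.1, -0.9] [-0.0, -0.0, -4.1]
[12.4, -4.1, -1.0] [-0.0, -0.0, -4.8]
[13.9, -5.1, -1.2] [-0.0, -0.0, -5.5]
```

Call:
{"method": "jog_arm", "body": {"targets": [[[1.9,-0.2,-0.1],[0,0,-0.7],100],[[3.8,-0.5,-0.3],[0,0,-1.4],100],[[5.6,-0.9,-0.4],[0,0,-2.1],100],[[7.4,-1.5,-0.6],[0,0,-2.7],100],[[9.1,-2.2,-0.7],[0,0,-3.4],100],[[10.8,-3.1,-0.9],[0,0,-4.1],100],[[12.4,-4.1,-1.0],[0,0,-4.8],100],[[13.9,-5.1,-1.2],[0,0,-5.5],100]]}}

```text
time: 1.1
tool_pos: [0.4948, -0.3506, 0.2605]
tool_rot: [-0.001, 0.849, 0.528, -0.0]
contact_force: [0.9, -0.6, -0.0]
gripper_width: 1.0
grasp_force: 0.0
```

Run:
```python
from h import *
s=state(); print(s["tool_pos"],yaw(s))
w=[]
for t in np.arange(9,17)/16:
    t=(t-.5)*2
    p0=s["tool_pos"]; a0=np.degrees(np.arctan2(p0[1],p0[0])); r0=np.hypot(*p0[:2])
    u=t/2
    th=np.radians(a0+u*(34.5-a0)); r=r0+u*(.569-r0); w.append((r*np.cos(th),r*np.sin(th),.26,yaw(s)+u*(61-yaw(s))))
rows(w)
```

```text
[ 0.4947567  -0.35059796  0.26050873] -26.22100132755141
[1.8, 0.1, 0.0] [-0.0, -0.0, -0.7]
[3.7, 0.1, 0.0] [-0.0, -0.0, -1.4]
[5.5, -0.0, 0.0] [-0.0, -0.0, -2.0]
[7.3, -0.3, 0.0] [-0.0, -0.0, -2.7]
[9.1, -0.7, 0.0] [-0.0, -0.0, -3.4]
[10.8, -1.3, 0.0] [-0.0, -0.0, -4.1]
[12.5, -2.0, 0.0] [-0.0, -0.0, -4.8]
[14.1, -2.8, 0.0] [-0.0, -0.0, -5.5]
```

Call:
{"method": "jog_arm", "body": {"targets": [[[1.8,0.1,0],[0,0,-0.7],100],[[3.7,0.1,0],[0,0,-1.4],100],[[5.5,0,0],[0,0,-2.0],100],[[7.3,-0.3,0],[0,0,-2.7],100],[[9.1,-0.7,0],[0,0,-3.4],100],[[10.8,-1.3,0],[0,0,-4.1],100],[[12.5,-2.0,0],[0,0,-4.8],100],[[14.1,-2.8,0],[0,0,-5.5],100]]}}

```text
time: 2.1
tool_pos: [0.588, -0.0038, 0.2606]
tool_rot: [-0.0, 0.589, 0.808, -0.0]
contact_force: [-0.1, -0.4, 0.3]
gripper_width: 1.0
grasp_force: 0.0
```

Run:
```python
from h import *
s=state(); print(s["tool_pos"],yaw(s))
w=[]
for t in np.arange(1,7)/6:
    p0=s["tool_pos"]; a0=np.degrees(np.arctan2(p0[1],p0[0])); r0=np.hypot(*p0[:2])
    u=t
    th=np.radians(a0+u*(34.5-a0)); r=r0+u*(.569-r0); w.append((r*np.cos(th),r*np.sin(th),.26,yaw(s)+u*(61-yaw(s))))
rows(w)
```

```text
[ 0.58797543 -0.0038038   0.26061721] 17.77405130962461
[2.3, 0.5, 0.0] [-0.0, -0.0, -0.9]
[4.7, 0.8, 0.0] [-0.0, -0.0, -1.8]
[7.0, 0.8, 0.0] [-0.0, -0.0, -2.7]
[9.4, 0.6, 0.0] [-0.0, -0.0, -3.6]
[11.7, 0.1, 0.0] [-0.0, -0.0, -4.5]
[13.9, -0.6, 0.0] [-0.0, -0.0, -5.4]
```

Call:
{"method": "jog_arm", "body": {"targets": [[[2.3,0.5,0],[0,0,-0.9],100],[[4.7,0.8,0],[0,0,-1.8],100],[[7.0,0.8,0],[0,0,-2.7],100],[[9.4,0.6,0],[0,0,-3.6],100],[[11.7,0.1,0],[0,0,-4.5],100],[[13.9,-0.6,0],[0,0,-5.4],100],[[13.9,-0.6,0],[0,0,-5.4],100],[[13.9,-0.6,0],[0,0,-5.4],100]]}}

```text
time: 3.1
tool_pos: [0.4689, 0.3211, 0.2609]
tool_rot: [-0.0, 0.252, 0.968, -0.0]
contact_force: [0.5, -0.2, 0.4]
gripper_width: 0.999
grasp_force: 0.0
```

Run:
```python
from h import *
from scipy.optimize import least_squares
s=state(); print(s["tool_pos"],yaw(s),s["joint_pos"].round(2))
im,d,W=look("wrist","w1.png"); np.save("w1.npy",W)
P=W.reshape(-1,3); P=P[np.isfinite(P).all(1)]
Q=P[(np.hypot(*(P[:,:2]-[.469,.322]).T)<.045)&(P[:,2]>.1)&(P[:,2]<.12)]
print(len(Q),np.percentile(Q,[1,50,99],axis=0).round(4).tolist(), cv2.minEnclosingCircle(Q[:,:2].astype(np.float32)))
```

```text
[0.46893116 0.32112282 0.26088653] 60.77396032448975 [ 0.47 -0.1   1.71 -0.    1.53 -0.59]
2914 [[0.4477, 0.2986, 0.1025], [0.4704, 0.3225, 0.11], [0.4946, 0.3455, 0.1116]] ((0.47167548537254333, 0.3219098150730133), 0.025616658851504326)
```

View pics/w1.png

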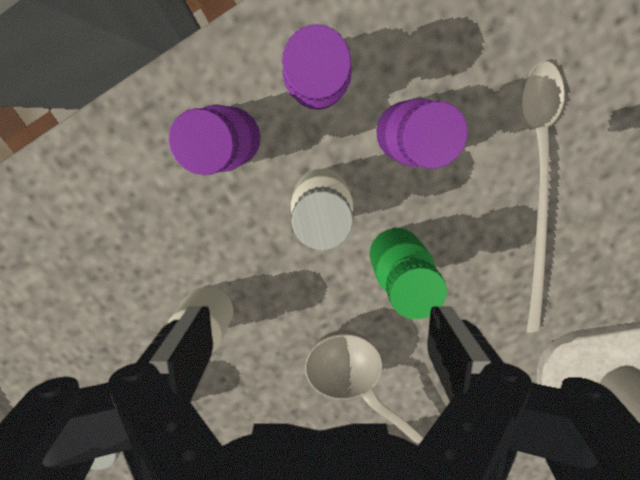

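The loose lid is centred under the gripper at (322,219). Green and purple jars are around it, and the finger line is clear of them. Next I descend to just above the lid and re-measure.

Run:
```python
from h import *
rows([(.4703,.322,.125,61)],nd=2)
```

```text
[-0.01, 0.07, 5.44] [-0.0, 0.0, -0.04]
```

Call:
{"method": "jog_arm", "body": {"targets": [[[0,0.05,1.5],[0,0,0],100],[[0,0.05,3.0],[0,0,0],100],[[0,0.05,4.5],[0,0,0],100],[[0,0.05,5.4],[0,0,0],100],[[0,0.05,5.4],[0,0,0],100],[[0,0.05,5.4],[0,0,0],100]]}}

```text
time: 3.9
tool_pos: [0.4709, 0.322, 0.1275]
tool_rot: [0.001, 0.253, 0.967, 0.001]
contact_force: [-0.1, 1.5, -0.1]
gripper_width: 1.0
grasp_force: 0.0
```

Run:
```python
from h import *
s=state(); print(s["tool_pos"],yaw(s))
im,d,W=look("wrist","w2.png")
P=W.reshape(-1,3); ok=np.isfinite(P).all(1); P=P[ok]
q=s["tool_rot"]; R0=R.from_quat([q[1],q[2],q[3],q[0]])
m=(np.hypot(*(P[:,:2]-[.469,.322]).T)<.035)&(P[:,2]>.104)&(P[:,2]<.115)
Q=P[m]
L=R0.inv().apply(Q-s["tool_pos"])
print(len(Q),np.percentile(L,[0.5,50,99.5],axis=0).round(4).tolist(), cv2.minEnclosingCircle(Q[:,:2].astype(np.float32)), cv2.minEnclosingCircle(L[:,:2].astype(np.float32)))
# finger inner edges in tool frame
A=R0.inv().apply(W.reshape(-1,3)-s["tool_pos"]).reshape(480,640,3)
F=A.reshape(-1,3); F=F[np.isfinite(F).all(1)]
F=F[(abs(F[:,0])<.012)&(F[:,2]<0)&(F[:,2]>-.06)&(abs(F[:,1])<.07)]
for sg in(-1,1):
    G=F[F[:,1]*sg>0]; print(sg,len(G),np.percentile(abs(G[:,1]),[0,1,5,50,99]).round(4) if len(G) else "")
```

```text
[0.47085287 0.32201166 0.12752153] 60.69010453933899
8075 [[-0.0243, -0.0235, 0.016], [0.0013, 0.0001, 0.0176], [0.0236, 0.0238, 0.0229]] ((0.4718627631664276, 0.3217955231666565), 0.0257058534771204) ((-0.0009643352823331952, 0.00027529519866220653), 0.025705568492412567)
-1 4613 [0.0417 0.042  0.0422 0.0432 0.0637]
1 4635 [0.0423 0.0427 0.0429 0.0439 0.0646]
```

View pics/w2.png

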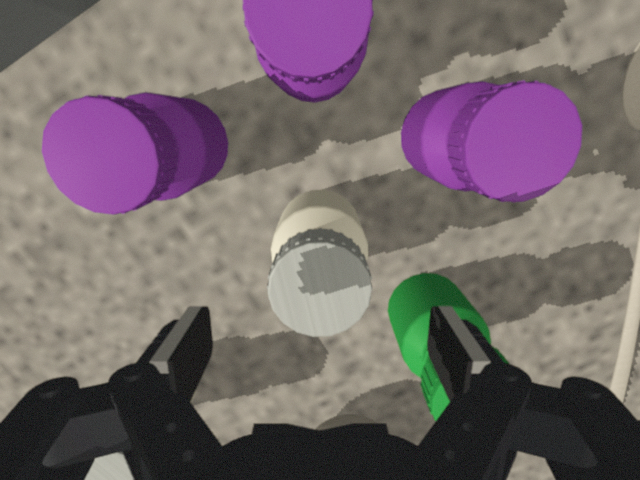

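The lid centre is within 0.5 mm of the midpoint between the fingers, along the closing line. Descend, check, then close.

Call:
{"method": "jog_arm", "body": {"targets": [[[0,0,0.7],[0,0,0],100],[[0,0,1.4],[0,0,0],90],[[0,0,2.0],[0,0,0],80],[[0,0,2.0],[0,0,0],70],[[0,0,2.0],[0,0,0],66],[[0,0,2.0],[0,0,0],66]]}}

```text
time: 4.7
tool_pos: [0.4702, 0.3227, 0.0771]
tool_rot: [0.001, 0.252, 0.968, 0.0]
contact_force: [-0.1, -0.6, -0.7]
gripper_width: 0.655
grasp_force: 0.0
```

Run:
```python
from h import *
s=state(); print(s["tool_pos"],s["gripper_width"],s["contact_force"],s["joint_pos"].round(2))
im,d,W=look("wrist","w3.png")
q=s["tool_rot"]; R0=R.from_quat([q[1],q[2],q[3],q[0]])
P=W.reshape(-1,3); P=P[np.isfinite(P).all(1)]
A=R0.inv().apply(P-s["tool_pos"])
L=A[(np.hypot(A[:,0],A[:,1])<.0265)&(A[:,2]>-.038)&(A[:,2]<-.028)]
print(len(L),np.percentile(L,[.5,50,99.5],axis=0).round(4).tolist())
F=A[(abs(A[:,0])<.012)&(A[:,2]<.0)&(A[:,2]>-.05)&(abs(A[:,1])<.07)&(abs(A[:,1])>.0262)]
for sg in(-1,1):
    G=F[F[:,1]*sg>0]; print(sg,len(G),np.percentile(abs(G[:,1]),[0,1,5,50]).round(4),np.percentile(G[:,2],[1,50,99]).round(4))
```

```text
[0.47017104 0.32274846 0.07710452] 0.6554190699800005 [-0.10721565 -0.64171107 -0.69384512] [ 0.47  0.07  1.87 -0.    1.2  -0.59]
14174 [[-0.0248, -0.0236, -0.0342], [0.0011, -0.0001, -0.0328], [0.0226, 0.0235, -0.0283]]
-1 3275 [0.0274 0.0276 0.0278 0.0296] [-0.0497 -0.0324 -0.0078]
1 3360 [0.0281 0.0283 0.0284 0.0302] [-0.0497 -0.0321 -0.0075]
```

View pics/w3.png

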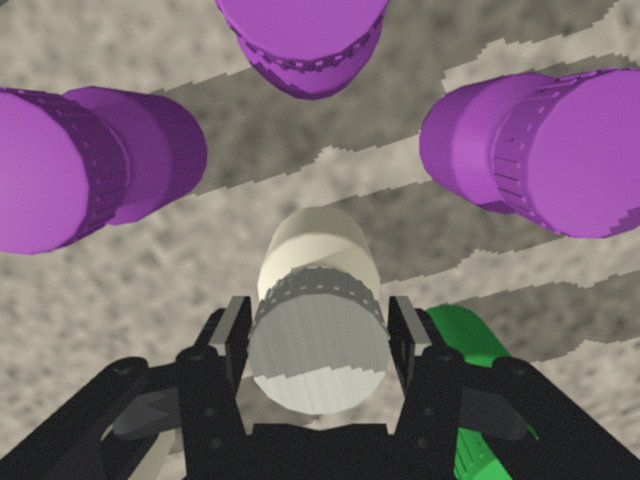

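The lid sits centred between the pads at about (320,345), with equal gaps of about 3 mm. Close.

Call:
{"method": "jog_arm", "body": {"targets": [[[0,0,0],[0,0,0],62],[[0,0,0],[0,0,0],60],[[0,0,0],[0,0,0],58],[[0,0,0],[0,0,0],54],[[0,0,0],[0,0,0],50],[[0,0,0],[0,0,0],50]]}}

```text
time: 5.5
tool_pos: [0.47, 0.3227, 0.0768]
tool_rot: [0.0, 0.252, 0.968, 0.0]
contact_force: [0.1, 0.7, 3.3]
gripper_width: 0.566
grasp_force: 63.0
```

Call:
{"method": "jog_arm", "body": {"targets": [[[0,0,0],[0,0,-0.6],50],[[0,0,0],[0,0,-1.4],50],[[0,0,0],[0,0,-2.3],50],[[0,0,0],[0,0,-3.2],50],[[0,0,0],[0,0,-4.1],50],[[0,0,0],[0,0,-5.0],50],[[0,0,0],[0,0,-5.7],50],[[0,0,0],[0,0,-5.7],50]]}}

```text
time: 6.5
tool_pos: [0.47, 0.3218, 0.0769]
tool_rot: [0.0, -0.143, 0.99, -0.001]
contact_force: [-0.1, -2.4, 5.3]
gripper_width: 0.565
grasp_force: 63.3
```

Call:
{"method": "jog_arm", "body": {"targets": [[[0,0,0],[0,0,0.7],50],[[0,0,0],[0,0,1.6],50],[[0,0,0],[0,0,2.5],50],[[0,0,0],[0,0,3.4],50],[[0,0,0],[0,0,4.3],50],[[0,0,0],[0,0,5.1],50],[[0,0,0],[0,0,5.7],50],[[0,0,0],[0,0,5.7],50]]}}

```text
time: 7.5
tool_pos: [0.47, 0.3227, 0.0769]
tool_rot: [0.0, 0.252, 0.968, 0.0]
contact_force: [0.4, 0.2, 4.1]
gripper_width: 0.564
grasp_force: 63.2
```

Run:
```python
from h import *
s=state(); print(s["tool_pos"],yaw(s),s["contact_force"],s["ft_torque"],s["grasp_force"])
```

```text
[0.47000044 0.32269214 0.07687587] 60.839879367795426 [0.35784134 0.17250292 4.11302688] [0.0575998  0.01969114 0.03622759] 63.172056132461876
```

Call:
{"method": "jog_arm", "body": {"targets": [[[0,0,0],[0,0,0.7],50],[[0,0,0],[0,0,1.6],50],[[0,0,0],[0,0,2.5],50],[[0,0,0],[0,0,3.4],50],[[0,0,0],[0,0,4.3],50],[[0,0,0],[0,0,5.1],50],[[0,0,0],[0,0,5.7],50],[[0,0,0],[0,0,5.7],50]]}}

```text
time: 8.5
tool_pos: [0.4706, 0.323, 0.077]
tool_rot: [0.001, 0.607, 0.795, 0.001]
contact_force: [3.2, 2.9, 2.9]
gripper_width: 0.567
grasp_force: 63.1
```

Call:
{"method": "jog_arm", "body": {"targets": [[[0,0,0],[0,0,-0.7],50],[[0,0,0],[0,0,-1.6],50],[[0,0,0],[0,0,-2.5],50],[[0,0,0],[0,0,-3.4],50],[[0,0,0],[0,0,-4.3],50],[[0,0,0],[0,0,-5.1],50],[[0,0,0],[0,0,-5.7],50],[[0,0,0],[0,0,-5.7],50]]}}

```text
time: 9.5
tool_pos: [0.4698, 0.3226, 0.0769]
tool_rot: [0.0, 0.252, 0.968, 0.0]
contact_force: [-0.3, 0.9, 4.2]
gripper_width: 0.567
grasp_force: 63.3
```

Call:
{"method": "jog_arm", "body": {"targets": [[[0,0,-0.3],[0,0,0],50],[[0,0,-0.9],[0,0,0],50],[[0,0,-1.8],[0,0,0],50],[[0,0,-2.8],[0,0,0],50],[[0,0,-3.8],[0,0,0],50],[[0,0,-4.8],[0,0,0],50],[[0,0,-5.6],[0,0,0],50],[[0,0,-6.0],[0,0,0],50]]}}

```text
time: 10.5
tool_pos: [0.4698, 0.3225, 0.2276]
tool_rot: [0.0, 0.252, 0.968, 0.0]
contact_force: [-0.2, 0.3, -3.9]
gripper_width: 0.565
grasp_force: 63.0
```

Run:
```python
from h import *
s=state(); print(s["tool_pos"],yaw(s),s["contact_force"],s["joint_pos"].round(2))
look("scene","s1.png")
p0=s["tool_pos"]; y0=yaw(s); a0=np.degrees(np.arctan2(p0[1],p0[0])); r0=np.hypot(*p0[:2]); a1=np.degrees(np.arctan2(-.291,.506)); r1=np.hypot(.506,.291)
w=[]
for u in np.cumsum([.4,.7,1,1,1,1,1,1]+[1]*8+[1,1,1,1,1,.8,.5,.3])/21.7:
    th=np.radians(a0+u*(a1-a0)); r=r0+u*(r1-r0); w.append((r*np.cos(th),r*np.sin(th),p0[2],y0+u*(a1-a0)))
print(w[7],w[15],w[-1]); np.save("w.npy",w)
rows(w[:8])
```

```text
[0.46979504 0.3224648  0.22762251] 60.78313661635278 [-0.22054326  0.27028049 -3.9425725 ] [ 0.47 -0.08  1.75 -0.    1.47 -0.59]
(np.float64(0.5587146184045598), np.float64(0.13315389951589338), np.float64(0.22762250928004052), np.float64(39.722425675377856)) (np.float64(0.5700994245618164), np.float64(-0.10386772213282278), np.float64(0.22762250928004052), np.float64(15.992047150335686)) (np.float64(0.506), np.float64(-0.29100000000000004), np.float64(0.22762250928004052), np.float64(-3.5855151328241135))
[-0.4, -0.2, 0.0] [0.0, 0.0, 0.1]
[-1.2, -0.6, 0.0] [0.0, 0.0, 0.4]
[-2.2, -1.2, 0.0] [0.0, 0.0, 0.8]
[-3.2, -1.8, 0.0] [0.0, 0.0, 1.2]
[-4.1, -2.5, 0.0] [0.0, 0.0, 1.5]
[-5.1, -3.3, 0.0] [0.0, 0.0, 1.9]
[-5.9, -4.1, 0.0] [0.0, 0.0, 2.3]
[-6.8, -4.9, 0.0] [0.0, 0.0, 2.6]
```

View pics/s1.png

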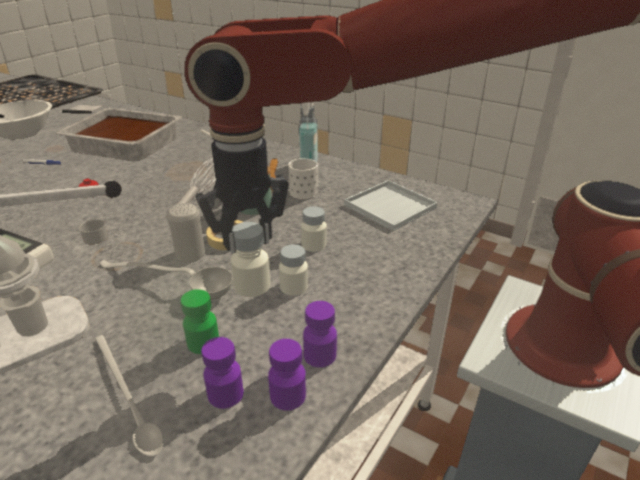

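The jar hangs upright in the gripper at (250,262), and the neighbours are undisturbed. Carry on along the arc.

Call:
{"method": "jog_arm", "body": {"targets": [[[-0.4,-0.2,0],[0,0,0.1],50],[[-1.2,-0.6,0],[0,0,0.4],50],[[-2.2,-1.2,0],[0,0,0.8],50],[[-3.2,-1.8,0],[0,0,1.2],50],[[-4.1,-2.5,0],[0,0,1.5],50],[[-5.1,-3.3,0],[0,0,1.9],50],[[-5.9,-4.1,0],[0,0,2.3],50],[[-6.8,-4.9,0],[0,0,2.6],50]]}}

```text
time: 11.55
tool_pos: [0.5578, 0.1308, 0.2244]
tool_rot: [-0.001, 0.424, 0.906, -0.001]
contact_force: [1.3, 0.4, -4.8]
gripper_width: 0.566
grasp_force: 62.9
```

Run:
```python
from h import *
rows(np.load("w.npy")[8:16])
```

```text
[-1.0, -0.4, -0.1] [-0.0, -0.0, 0.4]
[-2.1, -1.0, -0.1] [-0.0, -0.0, 0.8]
[-3.1, -1.7, -0.1] [-0.0, -0.0, 1.1]
[-4.0, -2.4, -0.1] [-0.0, -0.0, 1.5]
[-5.0, -3.1, -0.1] [-0.0, -0.0, 1.9]
[-5.9, -3.9, -0.1] [-0.0, -0.0, 2.2]
[-6.7, -4.8, -0.1] [-0.0, -0.0, 2.6]
[-7.5, -5.6, -0.1] [-0.0, -0.0, 3.0]
```

Call:
{"method": "jog_arm", "body": {"targets": [[[-1.0,-0.4,-0.1],[0,0,0.4],50],[[-2.1,-1.0,-0.1],[0,0,0.8],50],[[-3.1,-1.7,-0.1],[0,0,1.1],50],[[-4.0,-2.4,-0.1],[0,0,1.5],50],[[-5.0,-3.1,-0.1],[0,0,1.9],50],[[-5.9,-3.9,-0.1],[0,0,2.2],50],[[-6.7,-4.8,-0.1],[0,0,2.6],50],[[-7.5,-5.6,-0.1],[0,0,3.0],50]]}}

```text
time: 12.55
tool_pos: [0.5702, -0.1027, 0.2268]
tool_rot: [-0.001, 0.603, 0.798, -0.001]
contact_force: [1.3, 0.3, -4.4]
gripper_width: 0.566
grasp_force: 62.9
```

Run:
```python
from h import *
rows(np.load("w.npy")[16:])
```

```text
[-1.1, -0.6, -0.0] [-0.0, -0.0, 0.3]
[-2.2, -1.1, -0.0] [-0.0, -0.0, 0.7]
[-3.2, -1.8, -0.0] [-0.0, -0.0, 1.1]
[-4.2, -2.5, -0.0] [-0.0, -0.0, 1.5]
[-5.1, -3.2, -0.0] [-0.0, -0.0, 1.8]
[-5.8, -3.9, -0.0] [-0.0, -0.0, 2.1]
[-6.3, -4.3, -0.0] [-0.0, -0.0, 2.3]
[-6.5, -4.5, -0.0] [-0.0, -0.0, 2.4]
```

Call:
{"method": "jog_arm", "body": {"targets": [[[-1.1,-0.6,0],[0,0,0.3],50],[[-2.2,-1.1,0],[0,0,0.7],50],[[-3.2,-1.8,0],[0,0,1.1],50],[[-4.2,-2.5,0],[0,0,1.5],50],[[-5.1,-3.2,0],[0,0,1.8],50],[[-5.8,-3.9,0],[0,0,2.1],50],[[-6.3,-4.3,0],[0,0,2.3],50],[[-6.5,-4.5,0],[0,0,2.4],50]]}}

```text
time: 13.55
tool_pos: [0.5073, -0.289, 0.2279]
tool_rot: [-0.001, 0.727, 0.686, -0.0]
contact_force: [0.1, 0.7, -4.3]
gripper_width: 0.565
grasp_force: 62.9
```

Run:
```python
from h import *
s=state(); print(s["tool_pos"],s["tool_rot"],s["contact_force"])
x=s["tool_pos"]
im,d,W=look("side","d1.png")
P=W.reshape(-1,3); P=P[np.isfinite(P).all(1)]
Q=P[(np.hypot(*(P[:,:2]-x[:2]).T)<.036)&(P[:,2]>.1)&(P[:,2]<.2)]
for z in(.15,.16,.17,.18,.19): 
    B=Q[abs(Q[:,2]-z)<.005]; print(z,len(B),B.mean(0).round(4) if len(B) else "")
print("bottom",np.percentile(Q[:,2],[0,1,2]))
rows([(.506,-.291,.09,yaw(s)),(.506,-.291,.081,yaw(s))],nd=2)
```

```text
[ 0.50730239 -0.28897467  0.22786759] [-7.61009971e-04  7.27282405e-01  6.86337906e-01 -6.17334580e-05] [ 0.13110702  0.65600593 -4.29104648]
0.15 10 [ 0.502  -0.2683  0.1539]
0.16 61 [ 0.504  -0.2662  0.1603]
0.17 62 [ 0.5055 -0.2669  0.1702]
0.18 59 [ 0.5034 -0.2672  0.1804]
0.19 60 [ 0.5052 -0.2655  0.1899]
bottom [0.1511796  0.15397075 0.15429638]
[-0.07, -0.04, 5.52] [-0.01, -0.0, -0.0]
[-0.07, -0.04, 5.88] [-0.01, -0.0, -0.0]
```

View pics/d1.png

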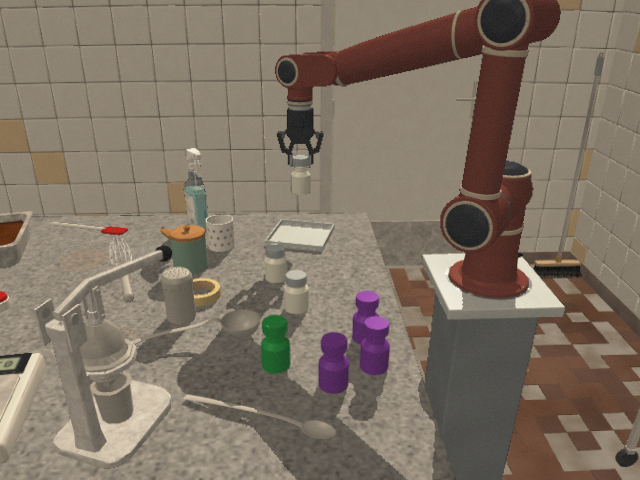

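The jar hangs upright at (301,175) above the tray at (300,235). Lower it, slowing at the end.

Call:
{"method": "jog_arm", "body": {"targets": [[[0,-0.05,0.8],[0,0,0],50],[[0,-0.05,1.8],[0,0,0],50],[[0,-0.05,2.8],[0,0,0],50],[[0,-0.05,3.8],[0,0,0],50],[[0,-0.05,4.7],[0,0,0],50],[[0,-0.05,5.3],[0,0,0],50],[[0,-0.05,5.5],[0,0,0],50],[[0,-0.05,5.6],[0,0,0],50]]}}

```text
time: 14.6
tool_pos: [0.5071, -0.2882, 0.089]
tool_rot: [0.0, 0.727, 0.687, 0.0]
contact_force: [-1.1, 1.0, -4.7]
gripper_width: 0.567
grasp_force: 62.9
```

Call:
{"method": "jog_arm", "body": {"targets": [[[0,0,0.04],[0,0,0],50],[[0,0,0.08],[0,0,0],50],[[0,0,0.12],[0,0,0],50],[[0,0,0.16],[0,0,0],50],[[0,0,0.16],[0,0,0],50]]}}

```text
time: 15.22
tool_pos: [0.5067, -0.2882, 0.0847]
tool_rot: [-0.0, 0.727, 0.687, -0.0]
contact_force: [0.6, 0.0, -3.6]
gripper_width: 0.566
grasp_force: 62.9
```

Still about 3–4 mm above the floor; step down until contact.

Call:
{"method": "jog_arm", "body": {"targets": [[[0,0,0.04],[0,0,0],50],[[0,0,0.08],[0,0,0],50],[[0,0,0.1],[0,0,0],50],[[0,0,0.12],[0,0,0],50],[[0,0,0.12],[0,0,0],50]]}}

```text
time: 15.85
tool_pos: [0.5067, -0.2882, 0.0818]
tool_rot: [-0.0, 0.727, 0.687, 0.0]
contact_force: [0.2, 0.7, -5.2]
gripper_width: 0.566
grasp_force: 62.9
```

Call:
{"method": "jog_arm", "body": {"targets": [[[0,0,0.02],[0,0,0],50],[[0,0,0.04],[0,0,0],50],[[0,0,0.04],[0,0,0],50]]}}

```text
time: 16.23
tool_pos: [0.5068, -0.2883, 0.0809]
tool_rot: [0.0, 0.727, 0.687, 0.0]
contact_force: [0.1, -0.1, -3.2]
gripper_width: 0.565
grasp_force: 63.1
```

Call:
{"method": "jog_arm", "body": {"targets": [[[0,0,0.02],[0,0,0],50],[[0,0,0.04],[0,0,0],50],[[0,0,0.04],[0,0,0],50]]}}

```text
time: 16.6
tool_pos: [0.507, -0.2885, 0.0809]
tool_rot: [0.0, 0.727, 0.687, -0.0]
contact_force: [-3.2, 1.5, 5.2]
gripper_width: 0.566
grasp_force: 63.9
```

The jar is on the tray floor: the force turned upward and the height matches. Release gently, then retreat.

Call:
{"method": "jog_arm", "body": {"targets": [[[0,0,-0.02],[0,0,0],57],[[0,0,-0.02],[0,0,0],60],[[0,0,-0.02],[0,0,0],65],[[0,0,-0.02],[0,0,0],75],[[0,0,-0.02],[0,0,0],90],[[0,0,-0.02],[0,0,0],95],[[0,0,-0.02],[0,0,0],95]]}}

```text
time: 17.48
tool_pos: [0.5068, -0.2882, 0.0803]
tool_rot: [-0.0, 0.727, 0.687, -0.0]
contact_force: [0.0, 0.8, -0.4]
gripper_width: 0.953
grasp_force: 0.0
```

Call:
{"method": "jog_arm", "body": {"targets": [[[0,0,-0.4],[0,0,0],95],[[0,0,-1.0],[0,0,0],95],[[0,0,-2.0],[0,0,0],95],[[0,0,-3.0],[0,0,0],95],[[0,0,-4.0],[0,0,0],95],[[0,0,-5.0],[0,0,0],95],[[0,0,-5.5],[0,0,0],95],[[0,0,-5.5],[0,0,0],95]]}}

```text
time: 18.48
tool_pos: [0.5073, -0.2887, 0.2196]
tool_rot: [0.001, 0.727, 0.687, 0.0]
contact_force: [-0.6, -0.4, -1.0]
gripper_width: 0.952
grasp_force: 0.0
```

Run:
```python
from h import *
s=state(); print(s["time"],s["tool_pos"],s["contact_force"])
im,d,W=look("wrist","w4.png"); P=W.reshape(-1,3); P=P[np.isfinite(P).all(1)]
Q=P[(np.hypot(*(P[:,:2]-[.507,-.289]).T)<.05)&(P[:,2]>.108)&(P[:,2]<.125)]
print(len(Q),Q.mean(0),np.percentile(Q,[1,99],axis=0).round(4).tolist())
look("side","d2.png"); a=cv2.imread("pics/d2.png")
cv2.imwrite("pics/c2.png",np.hstack([cv2.resize(a[150:330,220:400],(400,400)),cv2.resize(cv2.imread("pics/w4.png"),(400,300))[:300].copy() if 0 else cv2.copyMakeBorder(cv2.resize(cv2.imread("pics/w4.png"),(400,300)),0,100,0,0,0)]))
```

```text
18.475 [ 0.50732465 -0.2886549   0.21955512] [-0.64338675 -0.39430036 -1.01368695]
3844 [ 0.50794869 -0.28865266  0.11392959] [[0.4847, -0.3127, 0.1093], [0.531, -0.266, 0.1157]]
```

View pics/c2.png

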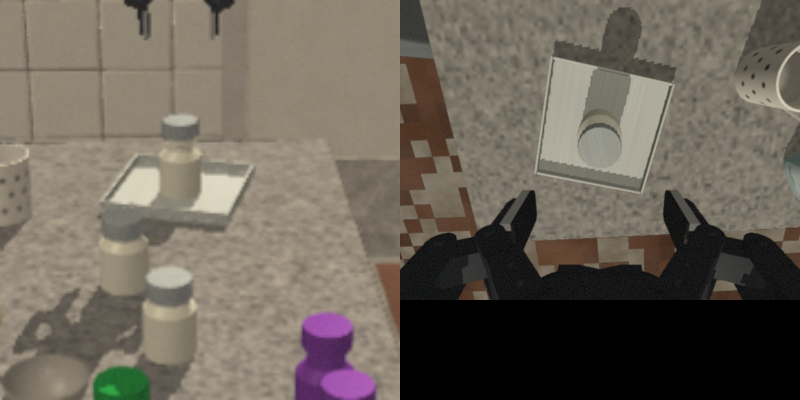

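The jar stands upright in the tray: lid at (600,143) in the wrist half of the crop, top at z 0.114 (expected 0.113). The two closed jars are where they were, and the gripper is clear.

```bash
python3 -c "
from plant import *
print(job_done())"
```

```text
the job is handed in; nothing more can be done
None
```

The loose jar's lid was twisted about an eighth of a turn each way where the jar stood; the jar now stands upright in the tray, the two closed jars were not touched, and the job was handed in at about 18.6 s of the 38 s allowed.

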